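# Lock the tube clamp's post with its linchpin

### The arm

A 7-joint arm with a two-finger parallel gripper is mounted at the origin on the work surface. World frame = base frame: x ahead of the robot, y to its left, z up, the work surface at z = 0. Lengths are in m, angles in rad, forces in N, time in s.
With the tool pointing down it reaches from about 0.425 to 0.925 m from the base axis. Payload 6.8 kg.
Tool frame: the origin (TCP) lies at the very end of the fingers, on their centre line; the grasp point (between the pads) lies 19 mm behind it; z points along the fingers, y is the line along which they close (so a half turn about z gives the same grasp; the last joint's range is limited). The gripper opens to 85 mm and grips with 20 to 120 N. Pads are 22 mm wide; open, the fingers measure 114 mm over their backs; the gripper's body (76 mm by 85 mm) begins 54 mm behind the grasp point. The pads swing forward as they close: fully open they stand 13 mm farther back than shut.
Start: joints at [-1.309, 0.477, 0.022, 1.555, -0.011, 1.109, -0.083], TCP at [0.244, 0.629, 0.231] pointing down, gripper open.
Joint ranges: [-2.96, 2.96], [-0.34, 2.1], [-1.41, 1.46], [0.24, 2.44], [-1.37, 4.51], [0.17, 1.92], [-2.96, 2.96]. Speed limits (rad/s): [2.39, 2.39, 3.14, 3.14, 3.14, 3.14, 3.14].

### API

Orientations are given as a unit quaternion [x, y, z, w].
In Python, from bench import manip, optics gives the robot as it stands. The module is installed in compiled form; this text tells all that it offers.
- The arm moves only by the shell command python3 -m inch 'ROWS'. ROWS is JSON, a list of rows, each an object with "xyz": the shift along the tool's x, y, z in mm, a list of three; "turn": the turn about the tool's z in rad; "hand": the closure in counts, from 0 (fully open) to 255 (shut). In form: [{"xyz": [tx, ty, tz], "turn": turn, "hand": hand}, ...]. A call has 1 to 8 rows; each row is the pose to reach, as a shift and turn from the pose commanded when the call began, along the tool's axes at that moment; what a row does not reach only later rows make up. A row lasts 1/12 s, in which the tool goes at most 41.7 mm and 7.16 degrees, less where a joint would pass 70% of its speed; a pose out of reach is approached as far as the arm can. A call with a gripper value outside its range is refused whole. The fingers move at their own pace and stop on an object; the grip force is fixed at half the most. Time passes only in rows, so rows that repeat a pose let the fingers close. It gives the time, the measured TCP pose, the force, the opening and the grip force at its end, in the units of the state.
- manip.read_state(): the state, without advancing time (a new reading comes with each control period).
- optics.capture(name): name is "scene" or "top" or "wrist"; returns a dict with "image" (384x512x3 uint8, blue, green, red), "range_z" (384x512 float32, m along the optical axis (not along the pixel's ray), 0 where there is no reading), "camera_matrix" (3x3 intrinsics, pixels), "origin" and "attitude" of the camera in the world; the wrist camera has in their place "tool_from_camera" (4x4, takes a point from camera to tool coordinates, whose origin is the TCP and whose axes are the flange's). Camera axes: x right, y down, z forward; pixel columns grow to the right and rows downward; lengths in m; the calibration is good to about 2 mm. A picture is of the moment at which its call begins: read the wrist's pose just before it.
- manip.job_done(): hands the job in; it is judged then, once.
The state is a dict: "t": time; "joint_positions": joint angles; "qd": joint speeds; "effort": joint torques, N m; "position": TCP position; "tcp_rot": TCP orientation; "force": force on the tool from outside, world axes, zero at the start; "moment": the same for the moment, N m; "gripper_width": finger opening in m; "grasp_force": force on a finger pad.
Only numpy, scipy, OpenCV 4.12 (cv2) and the standard library are available. Lean on these libraries where they do the work, as an engineer would, in place of code of your own. Each camera call takes 0.05 s, during which the arm holds its last target. There are 200 camera calls.

### The job

Lock the post of the sample-tube clamp with its linchpin: push the pin through the eye of the post from the clamp's front until the head is fully home against the eye, let go, then swing the pin's ring over the top of the post and press it down past the nose until it snaps in below. The post's height setting varies, so find the hole by eye or by feel, and work gently without ramming the pin against the clamp. Leave the glassware and the tweezers where they are.

Things in the scene. Friction and masses are not known exactly. Their poses are not given: they have to be found in the camera images.
- pin: Linchpin, steel, 130 g, loose on the bench. Origin on the shank axis at the shoulder where the head begins; x to the nose, z up. Shank 10 x 10 mm square, x 0 to 30 mm, then a ball nose of radius 5 mm centred at x = 30. Head: dark block x -40 to 0, 16 mm wide in y, z -5 to +23 mm; grip it across y near x = -14. Axis 5 mm above the bench when lying. In the eye the freed head droops up to 8 degrees.
- ring (a joint): Angle (rad) of the pin's ring about its hinge: 0 = stretched forward in line with the shank, pi/2 = standing up, 2.05 to 2.25 = leaning back over the rear as at the start. Stiff (0.03 N m), stays where left. From 0.09 down its end bar rides on the nose; pressed with 5 to 8 N it springs out 2.5 mm, passes and snaps below. Locked = at its stop, about -0.1.
- ring_hinge (a point): Middle of the ring's hinge line, in the head at x = -34 mm, z = 0 of the pin; axes as the pin's, hinge along y. The ring is a long loop of 5 mm round steel wire: two arms at y = +/-22 mm and an end bar 69 mm from the hinge. Back at the start it stands clear of fingers on the head.
- ring_end (a point): Middle of the ring's end bar (centre of the 5 mm wire); the bar is straight over 14 mm to either side, then its corners are cut back to the arms. The pin's nose under it is 10 mm wide: press on the bar beside the nose or just beyond it.
- clamp: Sample-tube clamp, fixed: aluminium base plate 100 mm (x) by 170 mm (y -130 to +40), 10 mm high; a steel bar over three vials along -y, top at 48 mm, end knob to 54 mm; a sleeve 26 mm wide, 50 mm high, from which the post rises. Origin on the bench on the post's axis, z up. Its front is its -x side, towards the robot; the pin goes in along +x.
- post_mid (a point): Fixed point on the post's axis 80 mm above the bench, axes as the clamp's. The post stands stiffly at an unknown height: the hole's centre is 0 to 9 mm straight above or below this point. Eye: steel plate x -8 to +8 mm, 22 mm wide, from 14 mm below to 16 mm above the hole's centre; square through hole 11.6 mm wide. Pin home: its origin at x = -8 mm, in line with the hole.
- beaker: Bystander: glass beaker 64 mm wide, 85 mm high; origin under its centre.
- jar: Bystander: amber jar 44 mm wide, 55 mm high; origin under its centre.
- dish: Bystander: glass dish 84 mm wide, 16 mm high; origin under its centre.
- tweezers: Bystander: brass tweezers 120 mm long, 8 mm high, lying along x; origin under the middle.
Not all that is in view belongs to the job. What is shaped like the pin but blue is not meant.

How it is judged:
By the outcome, as a careful person would: the job done as asked, in the order asked, and still so for the second after the job is handed in, with the robot touching nothing.
It also fails if it takes over 64 s, if anything falls off the work surface, if the arm or the gripper's body presses on something with over 40 N, if the wrist force passes 120 N, or if a joint passes its speed limit or range.

## Working session

There is one attempt and no reset: what is moved stays moved. The work goes in short steps, Python scripts to look and compute and a shell command to move; the robot and the scene stay as the last step left them, time stands still between calls to the robot, and variables do not carry over. Pictures are saved under pics/ and viewed, at most 10 in all, crops included, and the job is handed in when it is done.

```bash
mkdir -p pics
cat > h.py <<'E'
import numpy as np, cv2
from bench import manip, optics
from scipy.spatial.transform import Rotation as R
def shot(name, fn=None):
    s=manip.read_state(); c=optics.capture(name)
    if name=="wrist":
        T=np.eye(4);T[:3,:3]=R.from_quat(s["tcp_rot"]).as_matrix();T[:3,3]=s["position"]
        W=T@np.array(c["tool_from_camera"])
    else:
        W=np.eye(4);a=np.array(c["attitude"])
        W[:3,:3]=a if a.shape==(3,3) else R.from_quat(a).as_matrix();W[:3,3]=c["origin"]
    np.savez(f"/tmp/{fn or name}.npz",im=c["image"],z=c["range_z"],K=c["camera_matrix"],W=W)
    if fn: cv2.imwrite(f"pics/{fn}.png",c["image"])
    return dict(im=c["image"],z=c["range_z"],K=np.array(c["camera_matrix"]),W=W)
def cloud(d):
    z=d["z"];v,u=np.indices(z.shape);K=d["K"]
    p=np.stack([(u-K[0,2])/K[0,0]*z,(v-K[1,2])/K[1,1]*z,z],-1)@d["W"][:3,:3].T+d["W"][:3,3]
    p[z==0]=np.nan
    return p
def proj(d,p):
    q=(np.asarray(p)-d["W"][:3,3])@d["W"][:3,:3]
    return q[...,:2]/q[...,2:]*[d["K"][0,0],d["K"][1,1]]+d["K"][:2,2]
def ray(d,u,v,h):
    r=d["W"][:3,:3]@[(u-d["K"][0,2])/d["K"][0,0],(v-d["K"][1,2])/d["K"][1,1],1]
    o=d["W"][:3,3];return o+r*(h-o[2])/r[2]
def load(n): return dict(np.load(f"/tmp/{n}.npz"))
E
python3 - <<'E'
from h import *
a=shot("scene","scene0");b=shot("top","top0")
cv2.imwrite("pics/both.png",cv2.resize(np.vstack([a["im"],b["im"]]),(400,600)))
print(a["W"],b["W"],b["K"]); print(manip.read_state())
E
```

```text
[[ 0.37227807  0.56810995 -0.73393469  1.24837534]
 [ 0.92810289 -0.22289654  0.29823173 -0.2722958 ]
 [ 0.00583691 -0.79219204 -0.61024397  0.65766128]
 [ 0.          0.          0.          1.        ]] [[-0.01738609 -0.99443298  0.10392678  0.42789717]
 [-0.99953326  0.01989785  0.02318073 -0.01049939]
 [-0.0251196  -0.10347525 -0.99431478  1.16303522]
 [ 0.          0.          0.          1.        ]] [[481.1882404    0.         256.16595047]
 [  0.         481.1882404  197.39872558]
 [  0.           0.           1.        ]]
{'t': 0.1, 'joint_positions': array([-1.309071  ,  0.47773374,  0.02237632,  1.55631294, -0.01149868,
        1.10930712, -0.08309504]), 'qd': array([-0.00174316, -0.00019177,  0.00055958, -0.00245947, -0.00142856,
       -0.00178332,  0.00018888]), 'effort': array([ 4.87420286e-03, -5.97761929e+01,  1.61400665e+00, -2.81952631e+01,
        1.28659874e-02,  4.97328394e-03, -1.55047303e-05]), 'position': array([0.24382259, 0.62887115, 0.2304294 ]), 'tcp_rot': array([ 1.83862554e-01,  9.82951624e-01, -8.12016347e-04, -8.30469311e-05]), 'force': array([-0.3966166 , -0.29482085,  0.38970666]), 'moment': array([-0.01083666,  0.03590283,  0.01380732]), 'grasp_force': 0.0, 'gripper_width': 0.08538043165212895}
```

View pics/top0.png

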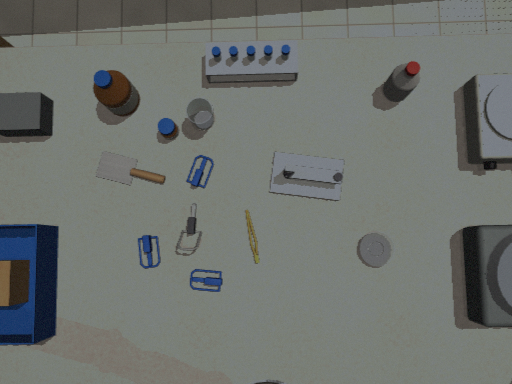

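View pics/scene0.png

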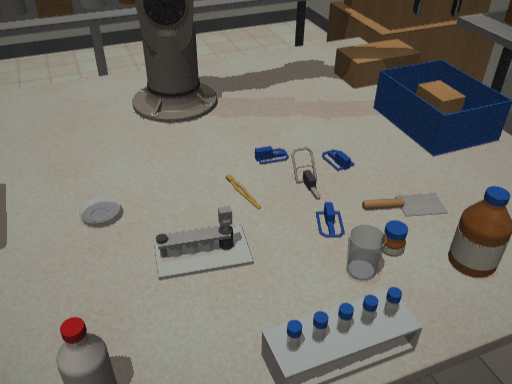

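The top view shows four pin-like items. Three are blue: (201,171), (149,250) and (206,280). The one at (191,226) has a dark head and a steel shank and ring, so it fits the description. The clamp is at (307,175), with its post near (289,172). I'll confirm both in a crop.

Run:
```python
from h import *
t=load("top0");s=load("scene0")
A=cv2.resize(t["im"][198:262,160:224],(400,400),interpolation=2)
B=cv2.resize(t["im"][146:206,260:350],(400,267),interpolation=2)
C=cv2.resize(s["im"][195:280,145:260],(400,296),interpolation=2)
D=np.zeros((600,800,3),np.uint8);D[:400,:400]=A;D[:267,400:]=B;D[290:586,400:]=C
cv2.imwrite("pics/crop1.png",D)
p=cloud(t)
for u,v in [(193,207),(192,216),(191,222),(191,228),(187,252),(200,236),(178,247),(289,172),(289,168),(310,175),(338,177),(272,192),(276,153),(343,157),(340,198)]: print(u,v,p[v,u].round(4))
q=cloud(s)
print("s");
for u,v in [(224,209),(225,216),(226,225),(226,238),(162,238)]: print(u,v,q[v,u].round(4))
# highest points near the post
m=(abs(q[...,0]-p[172,289,0])<.04)&(abs(q[...,1]-p[172,289,1])<.04)&(q[...,2]>.06)
print(q[m].min(0),q[m].max(0),m.sum())
```

```text
193 207 [0.528  0.169  0.0117]
192 216 [0.5065 0.1718 0.0094]
191 222 [0.491  0.1712 0.0284]
191 228 [0.4768 0.1712 0.029 ]
187 252 [ 0.4204  0.1864 -0.004 ]
200 236 [0.4578 0.1509 0.0226]
178 247 [0.4326 0.1966 0.0579]
289 172 [ 0.5981 -0.061   0.077 ]
289 168 [ 0.6041 -0.0603  0.0963]
310 175 [ 0.5951 -0.1115  0.0442]
338 177 [ 0.5876 -0.1752  0.054 ]
272 192 [ 0.561 -0.022  0.008]
276 153 [ 0.6564 -0.0338  0.0077]
343 157 [ 0.6447 -0.1974 -0.0017]
340 198 [ 5.439e-01 -1.862e-01  5.000e-04]
s
224 209 [ 0.6037 -0.0624  0.0966]
225 216 [ 0.6116 -0.0636  0.087 ]
226 225 [ 0.6155 -0.0636  0.0692]
226 238 [ 0.6216 -0.0664  0.044 ]
162 238 [ 0.5902 -0.1748  0.0538]
[ 0.59809595 -0.07436188  0.06006909] [ 0.61792841 -0.05150766  0.10036505] 269
```

View pics/crop1.png

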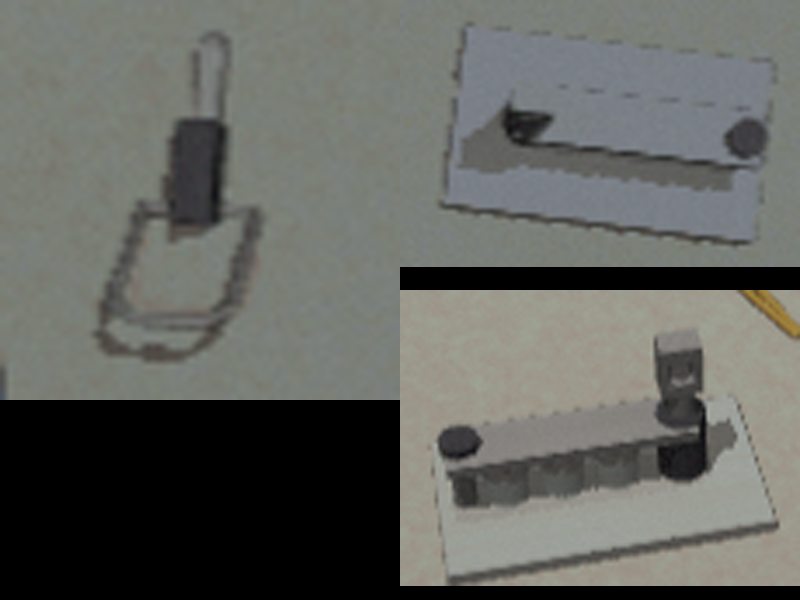

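The crop confirms it: the dark-headed steel pin has its nose up and its ring behind, roughly aligned with the clamp's +x. The post's eye is at the left end of the clamp, with the hole visible. Next I'll refine both poses and compute the hover move.

```bash
cat >> h.py <<'E'
def plan(x,y,z,yaw):  # yaw: world angle of tool x
    s=manip.read_state();M=R.from_quat(s["tcp_rot"]).as_matrix()
    d=M.T@(np.array([x,y,z])-s["position"])*1000
    c=np.arctan2(M[1,0],M[0,0]);dt=(c-yaw+np.pi)%(2*np.pi)-np.pi
    print("t",round(s["t"],2),"pos",s["position"].round(4),"xyz",d.round(1),"turn",round(dt,3),"F",s["force"].round(1),"w",round(s["gripper_width"],4),"g",s["grasp_force"],"tilt",(M[:,2]).round(3))
E
python3 - <<'E'
from h import *
t=load("top0");s=load("scene0");p=cloud(t);q=cloud(s)
# clamp base plate outline from top
im=cv2.cvtColor(t["im"],cv2.COLOR_BGR2HSV)
P=np.concatenate([p[140:210,255:360].reshape(-1,3),q[190:290,140:270].reshape(-1,3)])
bar=P[(P[:,2]>.040)&(P[:,2]<.052)&(P[:,1]<-.075)&(P[:,1]>-.16)]
f=np.polyfit(bar[:,1],bar[:,0],1);print("bar slope dx/dy",f,len(bar), "yaw",-np.arctan(f[0]))
c=P[(P[:,2]>.064)&(P[:,1]>-.08)&(P[:,1]<-.045)]
r=cv2.minAreaRect((c[:,:2]*1000).astype(np.float32));print("eye rect",r)
top=P[(P[:,2]>.093)&(P[:,1]>-.08)&(P[:,1]<-.045)&(P[:,0]>.58)&(P[:,0]<.63)];print("top z",np.percentile(top[:,2],[10,50,90]),len(top),top.mean(0))
g=[ray(t,u,v,.01) for u,v in [(276,152.),(344,159),(340,199),(270,191)]]
for a in g: print(a.round(4))
d=p[196:240,175:205].reshape(-1,3);h=d[(d[:,2]>.022)&(d[:,2]<.034)&(d[:,1]>.155)&(d[:,1]<.19)&(d[:,0]>.465)]
print("head",cv2.minAreaRect((h[:,:2]*1000).astype(np.float32)),len(h))
plan(.47,.172,.22,np.deg2rad(177))
E
```

```text
bar slope dx/dy [0.14742427 0.61743265] 1137 yaw -0.1463699481805997
eye rect ((607.2761840820312, -62.67351531982422), (22.246429443359375, 19.9515323638916), 82.0405044555664)
top z [0.09487334 0.09734107 0.09919457] 171 [ 0.60741961 -0.06265311  0.09720643]
[ 0.6584 -0.0338  0.01  ]
[ 0.6375 -0.1977  0.01  ]
[ 0.5405 -0.1847  0.01  ]
[ 0.5633 -0.0173  0.01  ]
head ((484.2064208984375, 172.02914428710938), (16.672788619995117, 38.872283935546875), 85.1508560180664) 115
t 0.1 pos [0.2438 0.6289 0.2304] xyz [-376.  -344.2   11. ] turn -0.317 F [-0.4 -0.3  0.4] w 0.0854 g 0.0 tilt [-0.    -0.002 -1.   ]
```

```bash
R='{"xyz":[-376,-344,11],"turn":-0.33,"hand":0}'; python3 -m inch '[{"xyz":[-376,-344,11],"turn":-0.33,"hand":0},{"xyz":[-376,-344,11],"turn":-0.33,"hand":0},{"xyz":[-376,-344,11],"turn":-0.33,"hand":0},{"xyz":[-376,-344,11],"turn":-0.33,"hand":0},{"xyz":[-376,-344,11],"turn":-0.33,"hand":0},{"xyz":[-376,-344,11],"turn":-0.33,"hand":0},{"xyz":[-376,-344,11],"turn":-0.33,"hand":0},{"xyz":[-376,-344,11],"turn":-0.33,"hand":0}]'; python3 -c "
from h import *
plan(.47,.172,.22,np.deg2rad(176))"
```

```text
t: 0.77
position: [0.3922, 0.3286, 0.2239]
tcp_rot: [0.02, 1.0, -0.0, -0.0]
force: [1.0, 0.1, 0.5]
gripper_width: 0.0853
grasp_force: 0.0
t 0.77 pos [0.3922 0.3286 0.2239] xyz [ -83.9 -153.4    3.9] turn 0.03 F [1.  0.1 0.5] w 0.0853 g 0.0 tilt [-0. -0. -1.]
```

```bash
python3 -m inch '[{"xyz":[-84,-153,4],"turn":0.03,"hand":0},{"xyz":[-84,-153,4],"turn":0.03,"hand":0},{"xyz":[-84,-153,4],"turn":0.03,"hand":0},{"xyz":[-84,-153,4],"turn":0.03,"hand":0},{"xyz":[-84,-153,4],"turn":0.03,"hand":0},{"xyz":[-84,-153,4],"turn":0.03,"hand":0},{"xyz":[-84,-153,4],"turn":0.03,"hand":0}]'; python3 -c "
from h import *
plan(.49,.1715,.1,np.deg2rad(176))
d=shot('wrist','w1');p=cloud(d)
m=(p[...,2]>.022)&(p[...,2]<.034)&(abs(p[...,1]-.172)<.02)&(p[...,0]>.45)&(p[...,0]<.53)&(d['im'].max(-1)<110)
print(m.sum(),cv2.minAreaRect((p[m][:,:2]*1000).astype(np.float32)),np.median(p[m],0))
m=(p[...,2]>.006)&(p[...,2]<.014)&(abs(p[...,1]-.172)<.015)&(p[...,0]>.508)&(p[...,0]<.55)
x=p[m];print(len(x),np.polyfit(x[:,0],x[:,1],1),x[:,0].min(),x[:,0].max(),x.mean(0))
"
```

```text
t: 1.35
position: [0.4695, 0.1745, 0.2199]
tcp_rot: [0.036, 0.999, 0.0, -0.0]
force: [0.1, 0.5, -0.4]
gripper_width: 0.0856
grasp_force: 0.0
t 1.35 pos [0.4695 0.1745 0.2199] xyz [-20.7  -1.5 119.9] turn -0.001 F [ 0.1  0.5 -0.4] w 0.0856 g 0.0 tilt [-0.001  0.    -1.   ]
623 ((476.9363708496094, 169.99114990234375), (59.180564880371094, 26.01483154296875), 14.286772727966309) [0.48366982 0.17185602 0.02810126]
209 [-0.06060764  0.20049478] 0.5108834813851149 0.5398878477532653 [0.52464041 0.16869756 0.01008588]
```

View pics/w1.png

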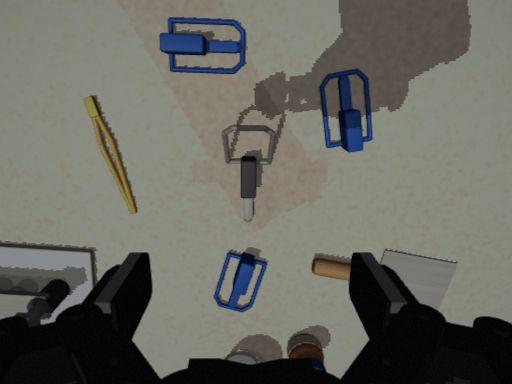

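The wrist view shows the head at (248,177), the shank at (248,208) and the ring leaning back with its bar at (249,128). The measured sizes and heights match, so I'll descend and grip.

```bash
python3 -m inch '[{"xyz":[-21,-2,40],"turn":0,"hand":80},{"xyz":[-21,-2,80],"turn":0,"hand":80},{"xyz":[-21,-2,115],"turn":0,"hand":80},{"xyz":[-21,-2,145],"turn":0,"hand":80},{"xyz":[-21,-2,175],"turn":0,"hand":80},{"xyz":[-21,-2,195],"turn":0,"hand":80},{"xyz":[-21,-2,207],"turn":0,"hand":80},{"xyz":[-21,-2,213],"turn":0,"hand":80}]'; python3 -c "
from h import *
plan(.4905,.1713,.006,np.deg2rad(176))"
```

```text
t: 2.07
position: [0.489, 0.1725, 0.0054]
tcp_rot: [0.034, 0.999, -0.0, -0.001]
force: [-0.2, 0.2, -0.4]
gripper_width: 0.0587
grasp_force: 0.0
t 2.07 pos [0.489  0.1725 0.0054] xyz [-1.6 -1.1 -0.6] turn 0.003 F [-0.2  0.2 -0.4] w 0.0587 g 0.0 tilt [-0.003 -0.    -1.   ]
```

```bash
python3 -m inch '[{"xyz":[-1.5,-1,0],"turn":0,"hand":80},{"xyz":[-1.5,-1,0],"turn":0,"hand":255},{"xyz":[-1.5,-1,0],"turn":0,"hand":255},{"xyz":[-1.5,-1,0],"turn":0,"hand":255},{"xyz":[-1.5,-1,0],"turn":0,"hand":255},{"xyz":[-1.5,-1,0],"turn":0,"hand":255},{"xyz":[-1.5,-1,0],"turn":0,"hand":255},{"xyz":[-1.5,-1,0],"turn":0,"hand":255}]'; python3 -c "
from h import *
plan(.4905,.1713,.12,np.deg2rad(176))"
```

```text
t: 2.73
position: [0.4929, 0.1704, 0.0085]
tcp_rot: [0.035, 0.999, 0.001, 0.001]
force: [-0.5, 0.8, 6.4]
gripper_width: 0.0149
grasp_force: 59.0
t 2.73 pos [0.4929 0.1704 0.0085] xyz [   2.2    0.8 -111.5] turn -0.0 F [-0.5  0.8  6.4] w 0.0149 g 59.042322635650635 tilt [ 0.002  0.001 -1.   ]
```

```bash
python3 -m inch '[{"xyz":[0,0,-15],"turn":0,"hand":255},{"xyz":[0,0,-45],"turn":0,"hand":255},{"xyz":[0,0,-80],"turn":0,"hand":255},{"xyz":[0,0,-110],"turn":0,"hand":255},{"xyz":[0,0,-110],"turn":0,"hand":255},{"xyz":[0,0,-110],"turn":0,"hand":255}]'; python3 -c "
from h import *
plan(.528,-.0523,.115,np.deg2rad(172.3))"
```

```text
t: 3.23
position: [0.4932, 0.1706, 0.1192]
tcp_rot: [0.035, 0.999, 0.001, 0.002]
force: [0.5, -0.4, -1.9]
gripper_width: 0.0147
grasp_force: 58.8
t 3.23 pos [0.4932 0.1706 0.1192] xyz [ -50.3 -219.9    3.8] turn 0.064 F [ 0.5 -0.4 -1.9] w 0.0147 g 58.7942236661911 tilt [ 0.004  0.002 -1.   ]
```

```bash
python3 -m inch '[{"xyz":[-10,-35,0],"turn":0.064,"hand":255},{"xyz":[-18,-75,0],"turn":0.064,"hand":255},{"xyz":[-27,-115,0],"turn":0.064,"hand":255},{"xyz":[-36,-155,0],"turn":0.064,"hand":255},{"xyz":[-44,-190,0],"turn":0.064,"hand":255},{"xyz":[-50,-212,10],"turn":0.064,"hand":255},{"xyz":[-50,-220,25],"turn":0.064,"hand":255},{"xyz":[-50,-220,34],"turn":0.064,"hand":255}]' && python3 -m inch '[{"xyz":[0,0,0],"turn":0,"hand":255},{"xyz":[0,0,0],"turn":0,"hand":255}]'; python3 -c "
from h import *
plan(.528,-.0523,.0845,np.deg2rad(172.3))
s=shot('scene','s2');t=shot('top','t2')
A=cv2.resize(s['im'][140:260,150:310],(800,600),interpolation=2);cv2.imwrite('pics/c2.png',A)
"
```

```text
t: 3.9
position: [0.5247, -0.0563, 0.0809]
tcp_rot: [0.069, 0.998, -0.001, -0.002]
force: [-0.5, 0.4, -1.5]
gripper_width: 0.0146
grasp_force: 58.8
t: 4.07
position: [0.5254, -0.0515, 0.0819]
tcp_rot: [0.066, 0.998, 0.0, -0.002]
force: [-0.5, 1.2, -1.0]
gripper_width: 0.0145
grasp_force: 58.8
t 4.07 pos [ 0.5254 -0.0515  0.0819] xyz [-2.7 -0.4 -2.6] turn 0.002 F [-0.5  1.2 -1. ] w 0.0145 g 58.82999539375305 tilt [-0.003  0.001 -1.   ]
```

View pics/c2.png

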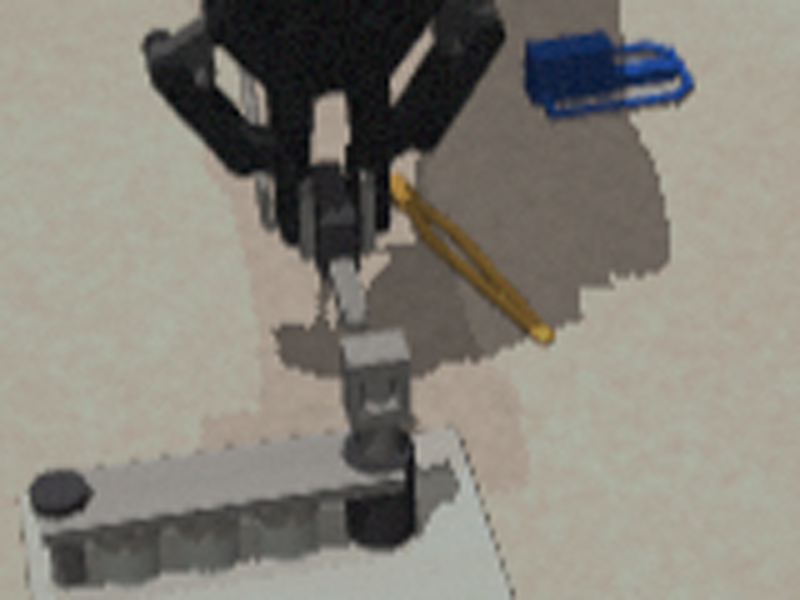

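The pin is held straight, nose at crop (355,315), in front of the eye, whose hole shows at crop (382,392). I'll measure the nose against the eye in this same camera.

Run:
```python
from h import *
yaw=-.135;u=np.array([np.cos(yaw),np.sin(yaw),0]);v=np.array([-u[1],u[0],0])
post=np.array([.607,-.063,0])
for n in ("s2","t2"):
    d=load(n);p=cloud(d);L=np.stack([(p-post)@u,(p-post)@v,p[...,2]],-1)*1000
    g=lambda x0,x1,y0,y1,z0,z1:L[(L[...,0]>x0)&(L[...,0]<x1)&(L[...,1]>y0)&(L[...,1]<y1)&(L[...,2]>z0)&(L[...,2]<z1)]
    a=g(-75,-28,-12,12,70,97);print(n,"shank",len(a))
    for x in range(-75,-25,5):
        b=a[(a[:,0]>=x)&(a[:,0]<x+5)]
        if len(b)>3: print(x,b.mean(0).round(1),np.percentile(b[:,2],[5,50,95]).round(1),np.percentile(b[:,1],[5,50,95]).round(1))
    b=g(-12,12,-14,14,92,104);print("top",len(b),np.percentile(b,[5,50,95],axis=0).round(1).tolist())
    c=g(5,12,-14,14,64,92);print("rear",len(c),np.percentile(c,[2,50,98],axis=0).round(1).tolist())
    if n=="s2":
        for uv in [(222.4,214.4),(230.4,214.4),(222.4,222.4),(230.4,222.4),(226.2,212.8),(226.2,226)]:
            r=d["W"][:3,:3]@[(uv[0]-d["K"][0,2])/d["K"][0,0],(uv[1]-d["K"][1,2])/d["K"][1,1],1];o=d["W"][:3,3]
            w=o+r*((.008-(o-post)@u)/(r@u));print(uv,((w-post)@v*1000).round(1),(w[2]*1000).round(1))
        G=cv2.cvtColor(d["im"],cv2.COLOR_BGR2GRAY);print(G[206:230,217:236])
```

```text
s2 shank 154
-75 [-71.2  -0.   88.9] [79.4 89.2 96.2] [-10.4  -1.2  10.1]
-70 [-68.5   0.1  88. ] [81.3 87.9 94.5] [-6.7  0.2  6.5]
-65 [-62.5   0.2  84.5] [83.5 84.5 85.7] [-2.8 -0.2  3.7]
-60 [-57.9   0.2  83.9] [80.8 84.3 86.4] [-4.  -0.3  5.2]
-55 [-51.2  -0.1  83.7] [79.2 84.3 86. ] [-3.8  0.3  4. ]
-50 [-46.9   1.3  85.2] [83.9 85.1 86.6] [-2.7  1.5  5. ]
-45 [-42.4   0.5  83.5] [78.1 84.6 85.7] [-3.5  0.5  4.8]
-40 [-37.6   0.7  81.2] [77.3 81.6 85.1] [-3.9  0.8  4.9]
top 108 [[-7.0, -10.0, 92.7], [3.1, -0.1, 97.8], [8.1, 10.4, 99.6]]
rear 104 [[5.4, -10.0, 64.6], [7.2, -0.6, 76.9], [9.4, 10.3, 91.7]]
(222.4, 214.4) -5.1 94.6
(230.4, 214.4) 9.1 91.7
(222.4, 222.4) -5.6 76.2
(230.4, 222.4) 8.7 73.2
(226.2, 212.8) 1.7 96.8
(226.2, 226) 1.0 66.3
[[ 91  92  90  85  88  89 108 113 111 119 126 125 133 117  96  95  93  94
   93]
 [ 93 112 120 127 127 127 131 143 143 146 142 144 142 127  95  94  91  93
   92]
 [ 94 133 144 145 143 141 143 146 144 144 141 143 145 142 103  92  90  89
   89]
 [ 88  97 145 145 144 140 143 147 143 142 141 145 143 141 116  89  87  89
   90]
 [ 90  78 144 14
[... 1603 characters left out ...]
]
t2 shank 0Traceback (most recent call last):
  File "<stdin>", line 11, in <module>
    return _quantile_unchecked(
        a, q, axis, out, overwrite_input, method, keepdims, weights)
    return _ureduce(a,
                    func=_quantile_ureduce_func,
    ...<5 lines>...
                    overwrite_input=overwrite_input,
                    method=method)
    r = func(a, **kwargs)
    result = _quantile(arr,
                       quantiles=q,
    ...<2 lines>...
                       out=out,
                       weights=wgt)
    slices_having_nans = np.isnan(arr[-1, ...])
                                  ~~~^^^^^^^^^
IndexError: index -1 is out of bounds for axis 0 with size 0
```

Run:
```python
from h import *
yaw=-.135;u=np.array([np.cos(yaw),np.sin(yaw),0]);v=np.array([-u[1],u[0],0]);post=np.array([.607,-.063,0])
for n in ("s2","scene0"):
    d=load(n);p=cloud(d);L=np.stack([(p-post)@u,(p-post)@v,p[...,2]],-1)*1000
    b=L[(abs(L[...,0])<5)&(abs(L[...,1])<8)&(L[...,2]>90)];print(n,len(b),b.mean(0),np.median(b,0),b.std(0))
    if n=="s2":
        a=L[(L[...,0]>-65)&(L[...,0]<-42)&(abs(L[...,1])<3.5)&(L[...,2]>82.5)&(L[...,2]<90)];print(len(a),np.median(a,0),a.std(0),np.polyfit(a[:,0],a[:,1],1),np.polyfit(a[:,0],a[:,2],1))
plan(*(post+u*(-.0795)+[0,0,.0840]),np.pi+yaw)
```

```text
s2 35 [ 0.39062618  0.35127174 98.02175333] [ 0.17162088  0.28917498 98.12464861] [2.82381625 4.41169471 1.418046  ]
30 [-52.20787061  -0.22367516  84.74642781] [6.85300791 1.97823499 1.08310251] [-0.00665954 -0.53403386] [3.65147693e-02 8.65437209e+01]
scene0 34 [-7.95554085e-02  1.58267435e-01  9.79705285e+01] [-0.35164291  0.27500928 97.83455269] [2.96606577 4.74475402 1.03170558]
t 4.17 pos [ 0.5266 -0.0513  0.0831] xyz [-1.8 -0.8 -0.9] turn 0.004 F [ 0.4  0.7 -2.6] w 0.0146 g 58.833380341529846 tilt [-0.     0.001 -1.   ]
```

```bash
python3 -m inch '[{"xyz":[-4,0.4,-2.2],"turn":0,"hand":255},{"xyz":[-10,0.4,-2.2],"turn":0,"hand":255},{"xyz":[-16,0.4,-2.2],"turn":0,"hand":255},{"xyz":[-20,0.4,-2.2],"turn":0,"hand":255},{"xyz":[-22,0.4,-2.2],"turn":0,"hand":255}]'; python3 -m inch '[{"xyz":[-2,0,0],"turn":0,"hand":255},{"xyz":[-4,0,0],"turn":0,"hand":255},{"xyz":[-6,0,0],"turn":0,"hand":255},{"xyz":[-6,0,0],"turn":0,"hand":255},{"xyz":[-6,0,0],"turn":0,"hand":255}]'; python3 -c "
from h import *
plan(.607,-.063,.085,np.pi-.135)"
```

```text
t: 4.58
position: [0.5497, -0.0555, 0.0856]
tcp_rot: [0.067, 0.998, -0.0, 0.001]
force: [0.0, -0.7, -1.0]
gripper_width: 0.0145
grasp_force: 58.8
t: 5.0
position: [0.5542, -0.0563, 0.0852]
tcp_rot: [0.067, 0.998, 0.0, -0.0]
force: [0.1, 0.2, -1.0]
gripper_width: 0.0149
grasp_force: 58.8
t 5.0 pos [ 0.5542 -0.0563  0.0852] xyz [-53.2   0.4   0.2] turn 0.001 F [ 0.1  0.2 -1. ] w 0.0149 g 58.8294392824173 tilt [-0.  0. -1.]
```

```bash
python3 -m inch '[{"xyz":[-2,0,0],"turn":0,"hand":255},{"xyz":[-4,0,0],"turn":0,"hand":255},{"xyz":[-5,0,0],"turn":0,"hand":255},{"xyz":[-5,0,0],"turn":0,"hand":255},{"xyz":[-5,0,0],"turn":0,"hand":255}]';  python3 -c "
from h import *
plan(.607,-.063,.085,np.pi-.135)
s=shot('scene','s3')
A=cv2.resize(s['im'][160:250,170:290],(800,600),interpolation=2);cv2.imwrite('pics/c3.png',A)"
```

```text
t: 5.42
position: [0.5592, -0.0569, 0.0851]
tcp_rot: [0.067, 0.998, -0.0, -0.0]
force: [0.5, 0.5, -3.4]
gripper_width: 0.0147
grasp_force: 58.7
t 5.42 pos [ 0.5592 -0.0569  0.0851] xyz [-48.2   0.4   0.1] turn 0.001 F [ 0.5  0.5 -3.4] w 0.0147 g 58.66442620754242 tilt [-0. -0. -1.]
```

View pics/c3.png

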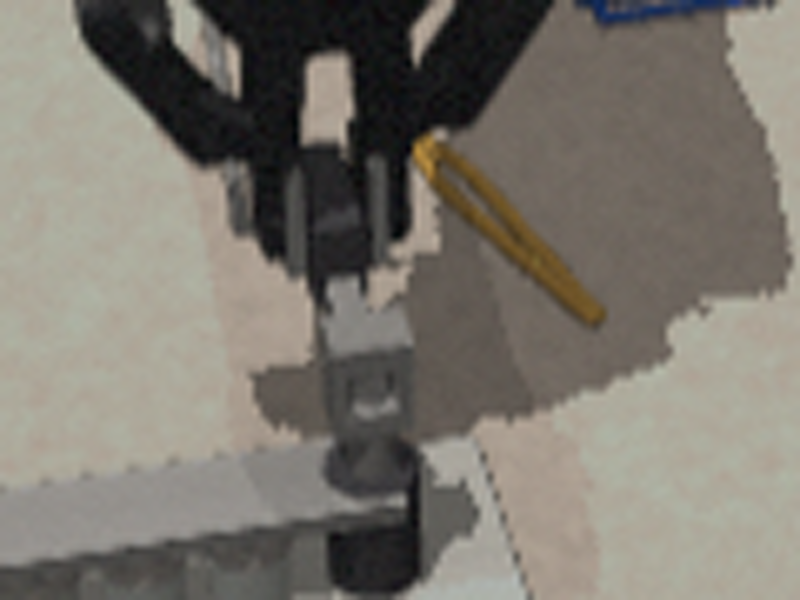

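The nose is at the eye, crop (350,290), and in line with it. Vertical force is about -2 N, so it's touching the upper edge. I'll ease down slightly and go on.

```bash
python3 -m inch '[{"xyz":[-1,0,0.4],"turn":0,"hand":255},{"xyz":[-3,0,0.4],"turn":0,"hand":255},{"xyz":[-4,0,0.4],"turn":0,"hand":255},{"xyz":[-5,0,0.4],"turn":0,"hand":255},{"xyz":[-5,0,0.4],"turn":0,"hand":255}]'; python3 -m inch '[{"xyz":[-1,0,0],"turn":0,"hand":255},{"xyz":[-3,0,0],"turn":0,"hand":255},{"xyz":[-5,0,0],"turn":0,"hand":255},{"xyz":[-5,0,0],"turn":0,"hand":255}]';  python3 -c "
from h import *
plan(.607,-.063,.085,np.pi-.135)"
```

```text
t: 5.88
position: [0.5647, -0.0577, 0.085]
tcp_rot: [0.067, 0.998, 0.0, 0.0]
force: [0.4, -0.2, -2.7]
gripper_width: 0.015
grasp_force: 58.7
t: 6.22
position: [0.5697, -0.0584, 0.0849]
tcp_rot: [0.067, 0.998, -0.0, 0.0]
force: [-0.2, 0.2, -1.8]
gripper_width: 0.0145
grasp_force: 58.7
t 6.22 pos [ 0.5697 -0.0584  0.0849] xyz [-37.6   0.4  -0. ] turn 0.001 F [-0.2  0.2 -1.8] w 0.0145 g 58.72905671596527 tilt [ 0. -0. -1.]
```

```bash
python3 -m inch '[{"xyz":[-2,0,0],"turn":0,"hand":255},{"xyz":[-5,0,0],"turn":0,"hand":255},{"xyz":[-8,0,0],"turn":0,"hand":255},{"xyz":[-11,0,0],"turn":0,"hand":255},{"xyz":[-13,0,0],"turn":0,"hand":255},{"xyz":[-13,0,0],"turn":0,"hand":255}]'; python3 -m inch '[{"xyz":[-1,0,0],"turn":0,"hand":255},{"xyz":[-2,0,0],"turn":0,"hand":255},{"xyz":[-2.5,0,0],"turn":0,"hand":255},{"xyz":[-2.5,0,0],"turn":0,"hand":255}]';  python3 -c "
from h import *
plan(.607,-.063,.085,np.pi-.135)"
```

```text
t: 6.72
position: [0.5827, -0.0601, 0.0849]
tcp_rot: [0.067, 0.998, -0.0, 0.0]
force: [-0.9, -0.3, -1.0]
gripper_width: 0.015
grasp_force: 58.7
t: 7.05
position: [0.5846, -0.0604, 0.0849]
tcp_rot: [0.067, 0.998, 0.0, 0.0]
force: [0.7, 0.0, -1.6]
gripper_width: 0.015
grasp_force: 58.7
t 7.05 pos [ 0.5846 -0.0604  0.0849] xyz [-22.5   0.4  -0.1] turn 0.001 F [ 0.7  0.  -1.6] w 0.015 g 58.738712668418884 tilt [ 0.  0. -1.]
```

Next, small steps until the shoulder makes contact.

```bash
for i in 1; do python3 -m inch '[{"xyz":[-1,0,0],"turn":0,"hand":255},{"xyz":[-2,0,0],"turn":0,"hand":255},{"xyz":[-2,0,0],"turn":0,"hand":255}]' | grep -E "pos|^force"; python3 -m inch '[{"xyz":[-0.7,0,0],"turn":0,"hand":255},{"xyz":[-0.7,0,0],"turn":0,"hand":255}]' | grep -E "pos|^force"; done
```

```text
position: [0.5865, -0.0606, 0.0849]
force: [-0.0, 0.4, -2.5]
position: [0.5866, -0.0607, 0.0848]
force: [-3.0, 0.2, 0.4]
```

```bash
python3 -m inch '[{"xyz":[-0.7,0,0],"turn":0,"hand":255},{"xyz":[-0.7,0,0],"turn":0,"hand":255}]' | grep -E "pos|^force"; python3 -m inch '[{"xyz":[-0.7,0,0],"turn":0,"hand":255},{"xyz":[-0.7,0,0],"turn":0,"hand":255},{"xyz":[-0.7,0,0],"turn":0,"hand":255}]' | grep -E "pos|^force"
```

```text
position: [0.5866, -0.0607, 0.0846]
force: [-4.3, 0.4, 1.1]
position: [0.5866, -0.0607, 0.0845]
force: [-6.5, 0.8, 2.6]
```

Firm contact at 6.5 N with no more travel, so the head is home. Now I'll relax, release and lift.

```bash
python3 -m inch '[{"xyz":[1,0,0],"turn":0,"hand":255},{"xyz":[1.2,0,0],"turn":0,"hand":80},{"xyz":[1.2,0,0],"turn":0,"hand":80},{"xyz":[1.2,0,0],"turn":0,"hand":80},{"xyz":[1.2,0,0],"turn":0,"hand":80},{"xyz":[1.2,0,-10],"turn":0,"hand":80},{"xyz":[1.2,0,-40],"turn":0,"hand":80},{"xyz":[1.2,0,-80],"turn":0,"hand":80}]' | grep -E "pos|^force|width"; python3 -m inch '[{"xyz":[20,0,-25],"turn":0,"hand":80},{"xyz":[60,0,-25],"turn":0,"hand":255},{"xyz":[95,0,-25],"turn":0,"hand":255},{"xyz":[100,0,-25],"turn":0,"hand":255},{"xyz":[100,0,-25],"turn":0,"hand":255},{"xyz":[100,0,-25],"turn":0,"hand":255}]' | grep -E "pos|^force|width"
python3 - <<'E'
from h import *
yaw=-.135;u=np.array([np.cos(yaw),np.sin(yaw),0]);v=np.array([-u[1],u[0],0]);post=np.array([.607,-.063,0])
plan(*(post-u*.108+[0,0,.13]),np.pi+yaw)
s=shot('scene','s4');d=s
cv2.imwrite('pics/c4.png',cv2.resize(s['im'][160:250,170:290],(800,600),interpolation=2))
p=cloud(d);L=np.stack([(p-post)@u,(p-post)@v,p[...,2]],-1)*1000
m=(L[...,0]>-110)&(L[...,0]<-45)&(abs(L[...,1])<32)&(L[...,2]>90)&(L[...,2]<155)
a=L[m];print(len(a));print(a[np.argsort(-a[:,2])][::max(1,len(a)//20)].round(0))
E
```

```text
position: [0.5854, -0.0606, 0.1638]
force: [1.3, -0.9, -0.8]
gripper_width: 0.0587
position: [0.4894, -0.0474, 0.1909]
force: [0.6, -0.4, -0.3]
gripper_width: 0.0008
t 9.05 pos [ 0.4894 -0.0474  0.1909] xyz [-10.5   0.3  60.9] turn 0.001 F [ 0.6 -0.4 -0.3] w 0.0008 g 0.0 tilt [ 0.002  0.    -1.   ]
207
[[-90. -10. 128.]
 [-93.   0. 126.]
 [-94.  12. 125.]
 [-90.   7. 124.]
 [-94.  -3. 124.]
 [-87.  18. 123.]
 [-85.  23. 121.]
 [-84.  21. 119.]
 [-82.  23. 116.]
 [-84.  25. 115.]
 [-75.  23. 112.]
 [-73.  22. 109.]
 [-70.  24. 106.]
 [-65.  23. 105.]
 [-45.  -4. 101.]
 [-46.  -0. 100.]
 [-47.   4.  99.]
 [-61. -20.  97.]
 [-62. -24.  95.]
 [-56.  24.  92.]
 [-60. -22.  91.]]
```

View pics/c4.png

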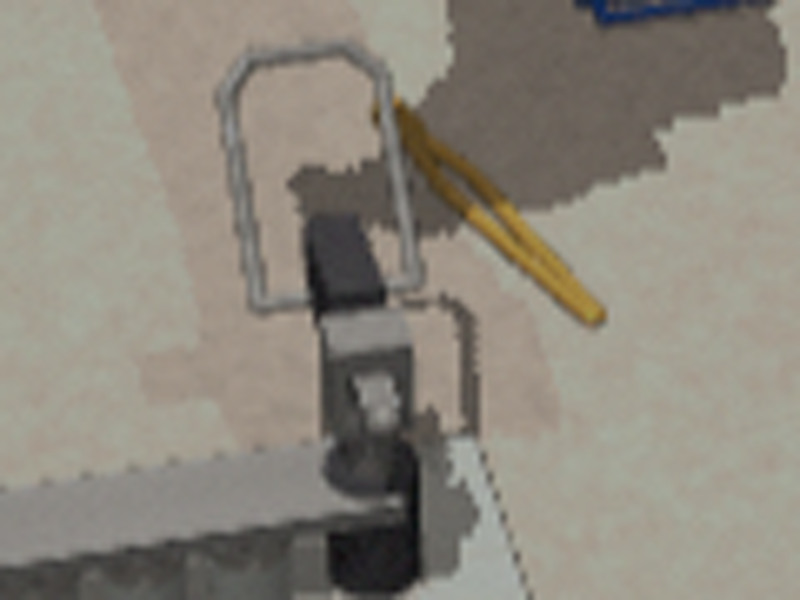

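The pin is through the eye with its nose at crop (378,400). The ring stands back with its bar at (300,50), which is local (-92, 0, 125) and fits a 69 mm arm. I'll swing it with closed fingers behind the bar.

```bash
python3 -m inch '[{"xyz":[-4,0,30],"turn":0,"hand":255},{"xyz":[-4,0,55],"turn":0,"hand":255},{"xyz":[-4,0,68],"turn":0,"hand":255},{"xyz":[-4,0,72],"turn":0,"hand":255},{"xyz":[-4,0,72],"turn":0,"hand":255}]' | grep -E "pos|^force"; python3 -m inch '[{"xyz":[-9,0,0],"turn":0,"hand":255},{"xyz":[-20,0,-8],"turn":0,"hand":255},{"xyz":[-30,0,-14],"turn":0,"hand":255},{"xyz":[-41,0,-18.5],"turn":0,"hand":255},{"xyz":[-53,0,-21],"turn":0,"hand":255},{"xyz":[-65,0,-22],"turn":0,"hand":255},{"xyz":[-77,0,-20.5],"turn":0,"hand":255},{"xyz":[-77,0,-20.5],"turn":0,"hand":255}]' | grep -E "pos|^force|^t:"
python3 - <<'E'
from h import *
yaw=-.135;u=np.array([np.cos(yaw),np.sin(yaw),0]);v=np.array([-u[1],u[0],0]);post=np.array([.607,-.063,0])
plan(*(post-u*.0376+[0,0,.1396]),np.pi+yaw)
d=shot('scene','s5');p=cloud(d);L=np.stack([(p-post)@u,(p-post)@v,p[...,2]],-1)*1000
m=(L[...,0]>-55)&(L[...,0]<30)&(abs(L[...,1])<30)&(abs(L[...,1])>15.5)&(L[...,2]>103)&(L[...,2]<160)
a=L[m];print(len(a));print(a[np.argsort(-a[:,2])][::max(1,len(a)//16)].round(0))
E
```

```text
position: [0.4928, -0.0482, 0.1169]
force: [0.1, 0.6, -0.4]
t: 10.18
position: [0.5724, -0.0585, 0.14]
force: [-0.1, -0.2, -0.3]
t 10.18 pos [ 0.5724 -0.0585  0.14  ] xyz [2.7 0.2 0.4] turn 0.001 F [-0.1 -0.2 -0.3] w 0.0001 g 0.10186566214542836 tilt [ 0.005 -0.    -1.   ]
94
[[-22.  16. 148.]
 [-21.  17. 145.]
 [-18.  20. 144.]
 [-20. -20. 143.]
 [-24. -23. 140.]
 [-23. -23. 139.]
 [-20.  23. 138.]
 [-24. -19. 133.]
 [-26.  24. 131.]
 [-24. -23. 130.]
 [-26.  20. 127.]
 [-28. -19. 124.]
 [-27.  24. 121.]
 [-29. -23. 119.]
 [-29. -23. 117.]
 [-30. -23. 114.]
 [-29. -23. 113.]
 [-31. -23. 109.]
 [-31.  21. 106.]]
```

```bash
python3 -m inch '[{"xyz":[-10,0,4],"turn":0,"hand":255},{"xyz":[-18,0,9],"turn":0,"hand":255},{"xyz":[-25,0,14],"turn":0,"hand":255},{"xyz":[-31,0,20],"turn":0,"hand":255},{"xyz":[-36,0,25],"turn":0,"hand":255},{"xyz":[-39,0,29],"turn":0,"hand":255},{"xyz":[-39,0,29],"turn":0,"hand":255}]' | grep -E "pos|^force|^t:"
python3 - <<'E'
from h import *
yaw=-.135;u=np.array([np.cos(yaw),np.sin(yaw),0]);v=np.array([-u[1],u[0],0]);post=np.array([.607,-.063,0])
plan(*post,np.pi+yaw)
d=shot('scene','s6');cv2.imwrite('pics/c6.png',cv2.resize(d['im'][160:250,170:290],(800,600),interpolation=2))
p=cloud(d);L=np.stack([(p-post)@u,(p-post)@v,p[...,2]],-1)*1000
m=(L[...,0]>-45)&(L[...,0]<50)&(abs(L[...,1])<30)&(abs(L[...,1])>15.5)&(L[...,2]>76)&(L[...,2]<160)
a=L[m];print(len(a));print(a[np.argsort(a[:,0])][::max(1,len(a)//16)].round(0))
E
```

```text
t: 10.82
position: [0.6071, -0.0635, 0.108]
force: [0.1, -1.0, 0.9]
t 10.82 pos [ 0.6071 -0.0635  0.108 ] xyz [  0.    0.5 108. ] turn 0.001 F [ 0.1 -1.   0.9] w 0.0002 g 0.16932572470977902 tilt [-0.002 -0.    -1.   ]
98
[[-44. -22.  82.]
 [-29.  22.  93.]
 [-18. -24.  99.]
 [ -2. -24. 109.]
 [  6.  17. 158.]
 [  6. -22. 118.]
 [  7.  19. 158.]
 [  8. -19. 159.]
 [  9. -23. 117.]
 [ 10.  20. 156.]
 [ 11. -20. 117.]
 [ 12. -20. 119.]
 [ 12.  26. 156.]
 [ 13.  22. 157.]
 [ 13.  27. 157.]
 [ 14.  26. 160.]
 [ 16.  16. 120.]]
```

View pics/c6.png

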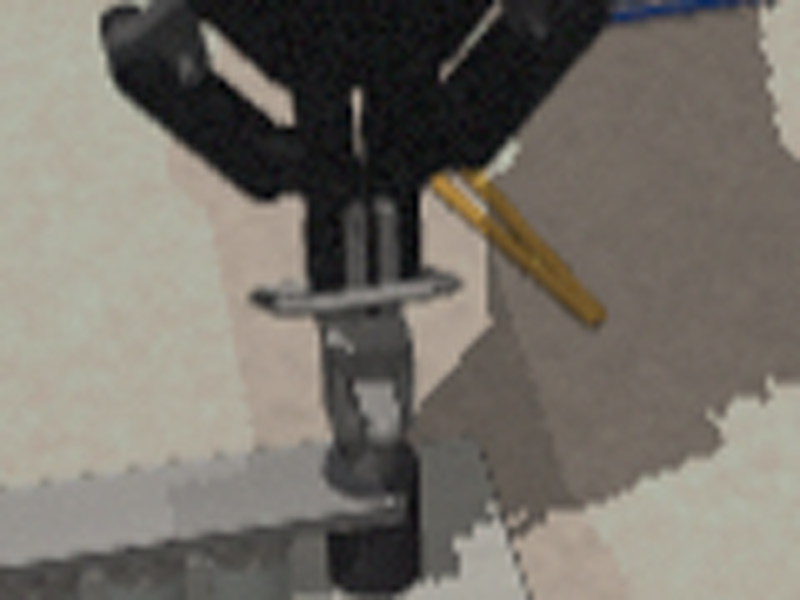

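The ring is forward, its bar at crop (355,297) in front of the fingers and about 35° up. Now I'll lift, open slightly to straddle the nose, move over the bar and press down.

```bash
python3 -m inch '[{"xyz":[4,0,0],"turn":0,"hand":255},{"xyz":[4,0,-15],"turn":0,"hand":255},{"xyz":[4,0,-30],"turn":0,"hand":207},{"xyz":[-10,0,-30],"turn":0,"hand":207},{"xyz":[-24,0.3,-25],"turn":0,"hand":207},{"xyz":[-25,0.3,-18],"turn":0,"hand":207},{"xyz":[-25,0.3,-16],"turn":0,"hand":207},{"xyz":[-25,0.3,-16],"turn":0,"hand":207}]' | grep -E "pos|^force|^t:|wid"; python3 -m inch '[{"xyz":[0,0,4],"turn":0,"hand":207},{"xyz":[0,0,8],"turn":0,"hand":207},{"xyz":[-1,0,12],"turn":0,"hand":207},{"xyz":[-2,0,16],"turn":0,"hand":207},{"xyz":[-2,0,20],"turn":0,"hand":207},{"xyz":[-2,0,23],"turn":0,"hand":207},{"xyz":[-2,0,26],"turn":0,"hand":207},{"xyz":[-2,0,26],"turn":0,"hand":207}]' | grep -E "pos|^force|^t:|wid"
python3 - <<'E'
from h import *
plan(.607,-.063,0,np.pi-.135)
d=shot('scene','s7')
cv2.imwrite('pics/c7.png',cv2.resize(d['im'][160:250,170:290],(800,600),interpolation=2))
E
```

```text
t: 11.53
position: [0.6305, -0.0663, 0.1243]
force: [-0.4, -0.5, -0.1]
gripper_width: 0.016
t: 12.2
position: [0.6336, -0.0667, 0.0986]
force: [-0.5, 0.2, -1.5]
gripper_width: 0.0161
t 12.2 pos [ 0.6336 -0.0667  0.0986] xyz [26.7  0.1 98.6] turn 0.001 F [-0.5  0.2 -1.5] w 0.0161 g 0.0 tilt [-0.001  0.    -1.   ]
```

```bash
python3 -m inch '[{"xyz":[0,0,2],"turn":0,"hand":207},{"xyz":[0,0,4],"turn":0,"hand":207},{"xyz":[0,0,4],"turn":0,"hand":207}]' | grep -E "pos|^force"; python3 -m inch '[{"xyz":[0,0,1.5],"turn":0,"hand":207},{"xyz":[0,0,3],"turn":0,"hand":207},{"xyz":[0,0,3],"turn":0,"hand":207}]' | grep -E "pos|^force";python3 -m inch '[{"xyz":[0,0,1.5],"turn":0,"hand":207},{"xyz":[0,0,1.5],"turn":0,"hand":207}]' | grep -E "pos|^force"
```

```text
position: [0.6339, -0.0667, 0.0951]
force: [0.1, -0.1, 0.0]
position: [0.6339, -0.0667, 0.0921]
force: [-1.2, 0.7, -0.4]
position: [0.6339, -0.0667, 0.0906]
force: [-0.9, -0.5, 0.5]
```

```bash
python3 -m inch '[{"xyz":[0,0,1.5],"turn":0,"hand":207},{"xyz":[0,0,2],"turn":0,"hand":207}]' | grep -E "pos|^force"; python3 -m inch '[{"xyz":[0,0,1],"turn":0,"hand":207},{"xyz":[0,0,1.5],"turn":0,"hand":207}]' | grep -E "pos|^force";python3 -m inch '[{"xyz":[0,0,1],"turn":0,"hand":207},{"xyz":[0,0,1.5],"turn":0,"hand":207}]' | grep -E "pos|^force"; python3 -c "
from h import *
d=shot('scene','s8')
cv2.imwrite('pics/c8.png',cv2.resize(d['im'][170:245,180:280],(800,600),interpolation=2))"
```

```text
position: [0.634, -0.0667, 0.0887]
force: [-0.7, 0.5, -1.1]
position: [0.634, -0.0667, 0.0872]
force: [-0.2, -0.1, -0.7]
position: [0.634, -0.0667, 0.0858]
force: [0.3, 0.7, -0.1]
```

View pics/c8.png

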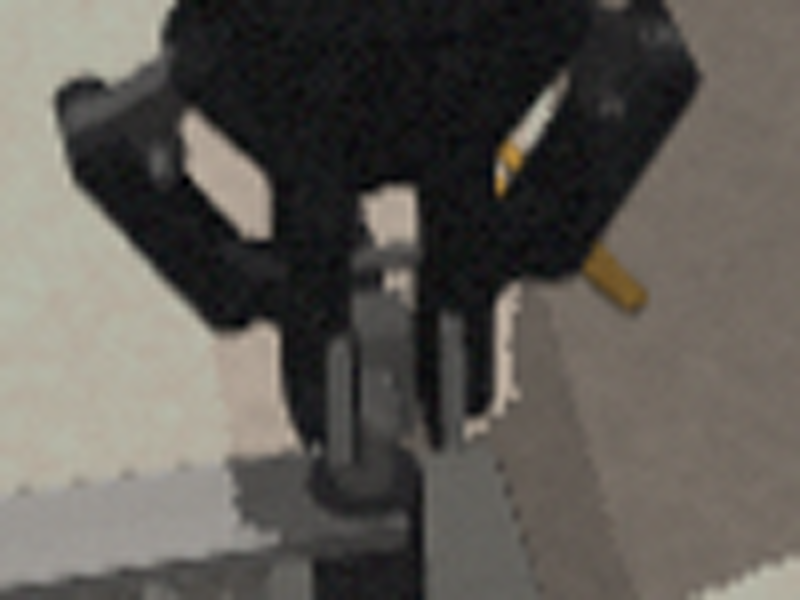

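The fingers have gone down beyond the bar, which still stands behind them at crop (385,255). I'll locate it and retry.

```bash
python3 -m inch '[{"xyz":[0,0,-30],"turn":0,"hand":207},{"xyz":[0,0,-65],"turn":0,"hand":207},{"xyz":[0,0,-65],"turn":0,"hand":207},{"xyz":[0,0,-65],"turn":0,"hand":207}]' | grep -E "pos|^force|^t:"
python3 - <<'E'
from h import *
yaw=-.135;u=np.array([np.cos(yaw),np.sin(yaw),0]);v=np.array([-u[1],u[0],0]);post=np.array([.607,-.063,0])
plan(*post,np.pi+yaw)
d=shot('scene','s9');p=cloud(d);L=np.stack([(p-post)@u,(p-post)@v,p[...,2]],-1)*1000
m=(L[...,0]>-45)&(L[...,0]<50)&(abs(L[...,1])<28)&(L[...,2]>101)&(L[...,2]<140)
a=L[m];print(len(a));print(a[np.argsort(a[:,0])][::max(1,len(a)//24)].round(0))
o=(d["W"][:3,3]-post);print("cam local",o@u,o@v,o[2])
E
```

```text
t: 13.8
position: [0.6358, -0.067, 0.1534]
force: [0.7, -0.5, -0.5]
t 13.8 pos [ 0.6358 -0.067   0.1534] xyz [ 29.8  -0.  153.2] turn 0.001 F [ 0.7 -0.5 -0.5] w 0.0161 g 0.0 tilt [ 0.005  0.    -1.   ]
125
[[-40.  -7. 101.]
 [-31.  -5. 101.]
 [-28.   5. 101.]
 [-26.  -6. 102.]
 [-23.   3. 103.]
 [-22.  -5. 104.]
 [-20.   0. 104.]
 [-17.  -0. 104.]
 [-10.   5. 102.]
 [  3. -22. 120.]
 [  5.  22. 120.]
 [  7. -21. 118.]
 [  7.  20. 119.]
 [  8.  18. 122.]
 [  9. -14. 125.]
 [  9.  -7. 122.]
 [ 10.  -5. 124.]
 [ 10.   9. 124.]
 [ 11.   2. 125.]
 [ 11.  -9. 125.]
 [ 11. -12. 124.]
 [ 12.  -9. 121.]
 [ 12.  12. 124.]
 [ 12.  13. 122.]
 [ 13.  -1. 123.]]
cam local 0.6637088687759891 -0.12106857633283782 0.6576612834006974
```

```bash
python3 -m inch '[{"xyz":[16,0,5],"turn":0,"hand":207},{"xyz":[16,0,18],"turn":0,"hand":207},{"xyz":[16,0,27],"turn":0,"hand":207},{"xyz":[12,0,34],"turn":0,"hand":207},{"xyz":[9,0,41],"turn":0,"hand":207},{"xyz":[6,0,47],"turn":0,"hand":207},{"xyz":[4,0,53],"turn":0,"hand":207},{"xyz":[4,0,53],"turn":0,"hand":207}]' | grep -E "pos|^force|^t:"
python3 - <<'E'
from h import *
yaw=-.135;u=np.array([np.cos(yaw),np.sin(yaw),0]);v=np.array([-u[1],u[0],0]);post=np.array([.607,-.063,0])
plan(*post,np.pi+yaw)
d=shot('scene','s10');p=cloud(d);L=np.stack([(p-post)@u,(p-post)@v,p[...,2]],-1)*1000
m=(L[...,0]>-45)&(L[...,0]<50)&(abs(L[...,1])<28)&(L[...,2]>76)&(L[...,2]<140)&((abs(L[...,1])>17)|(L[...,0]>14))
a=L[m];print(len(a));print(a[np.argsort(a[:,0])][::max(1,len(a)//24)].round(0))
E
```

```text
t: 14.52
position: [0.63, -0.0662, 0.0962]
force: [-1.0, 0.7, 1.0]
t 14.52 pos [ 0.63   -0.0662  0.0962] xyz [23.   0.2 96.3] turn 0.001 F [-1.   0.7  1. ] w 0.016 g 0.09548546800942859 tilt [-0.002 -0.    -1.   ]
448
[[-43.  19.  80.]
 [-16. -23.  88.]
 [  6. -23.  93.]
 [ 16.   9. 102.]
 [ 19. -21. 123.]
 [ 21. -21.  94.]
 [ 24.   9. 112.]
 [ 25.   7.  95.]
 [ 26.   1.  93.]
 [ 27.   8.  97.]
 [ 29. -14. 127.]
 [ 29. -18. 118.]
 [ 30. -20. 119.]
 [ 30. -16. 129.]
 [ 31.  20. 125.]
 [ 31.  18. 119.]
 [ 32.   9. 123.]
 [ 33.   9. 109.]
 [ 34.  14. 115.]
 [ 34.  12. 111.]
 [ 34.  14. 120.]
 [ 34.  10. 129.]
 [ 35. -15. 137.]
 [ 36.  -9. 130.]
 [ 36.  -9. 115.]]
```

The ring followed and its bar is now at about (25, 94). I'll press on down gently.

```bash
python3 -m inch '[{"xyz":[-3,0,1],"turn":0,"hand":207},{"xyz":[-4,0,3],"turn":0,"hand":207},{"xyz":[-4,0,3],"turn":0,"hand":207}]' | grep -E "pos|^force"; python3 -m inch '[{"xyz":[0,0,1],"turn":0,"hand":207},{"xyz":[0,0,2],"turn":0,"hand":207},{"xyz":[0,0,2],"turn":0,"hand":207}]' | grep -E "pos|^force"; python3 -m inch '[{"xyz":[0,0,1],"turn":0,"hand":207},{"xyz":[0,0,1.5],"turn":0,"hand":207},{"xyz":[0,0,1.5],"turn":0,"hand":207}]' | grep -E "pos|^force"; python3 -m inch '[{"xyz":[0,0,1],"turn":0,"hand":207},{"xyz":[0,0,1.5],"turn":0,"hand":207},{"xyz":[0,0,1.5],"turn":0,"hand":207}]' | grep -E "pos|^force"
```

```text
position: [0.6345, -0.0668, 0.095]
force: [-0.8, 0.5, 0.3]
position: [0.634, -0.0667, 0.0929]
force: [0.3, -1.3, 0.6]
position: [0.634, -0.0667, 0.0913]
force: [0.2, 0.0, 0.2]
position: [0.634, -0.0667, 0.0897]
force: [-0.0, 0.2, 0.1]
```

```bash
python3 -m inch '[{"xyz":[0,0,1],"turn":0,"hand":207},{"xyz":[0,0,1.5],"turn":0,"hand":207},{"xyz":[0,0,1.5],"turn":0,"hand":207}]' | grep -E "pos|^force"; python3 -m inch '[{"xyz":[0,0,1],"turn":0,"hand":207},{"xyz":[0,0,1.5],"turn":0,"hand":207},{"xyz":[0,0,1.5],"turn":0,"hand":207}]' | grep -E "pos|^force"; python3 -m inch '[{"xyz":[0,0,1],"turn":0,"hand":207},{"xyz":[0,0,1.5],"turn":0,"hand":207},{"xyz":[0,0,1.5],"turn":0,"hand":207}]' | grep -E "pos|^force"
python3 - <<'E'
from h import *
yaw=-.135;u=np.array([np.cos(yaw),np.sin(yaw),0]);v=np.array([-u[1],u[0],0]);post=np.array([.607,-.063,0])
plan(*post,np.pi+yaw)
d=shot('scene','s11');p=cloud(d);L=np.stack([(p-post)@u,(p-post)@v,p[...,2]],-1)*1000
m=(L[...,0]>-45)&(L[...,0]<45)&(abs(L[...,1])<28)&(L[...,2]>65)&(L[...,2]<98)&((abs(L[...,1])>17)|(L[...,0]>14))
a=L[m];print(len(a));print(a[np.argsort(a[:,0])][::max(1,len(a)//24)].round(0))
E
```

```text
position: [0.6341, -0.0667, 0.0884]
force: [1.2, -0.3, 0.5]
position: [0.6343, -0.0668, 0.0873]
force: [0.1, 0.0, 3.7]
position: [0.6349, -0.0669, 0.0863]
force: [0.3, 0.5, 6.7]
t 16.32 pos [ 0.6349 -0.0669  0.0863] xyz [28.4  0.1 86.2] turn 0.001 F [0.3 0.5 6.7] w 0.0161 g 2.909740135073662 tilt [ 0.002 -0.    -1.   ]
149
[[-42.  21.  83.]
 [-37.  20.  84.]
 [-13. -22.  86.]
 [ -7. -19.  83.]
 [ -2. -24.  84.]
 [  5. -23.  83.]
 [ 11. -23.  86.]
 [ 16.  -2.  85.]
 [ 18.   1.  87.]
 [ 20.   0.  86.]
 [ 21. -19.  86.]
 [ 22.  -4.  84.]
 [ 24.   9.  97.]
 [ 25.  -3.  87.]
 [ 26.  -3.  85.]
 [ 28.   8.  86.]
 [ 28.   0.  88.]
 [ 29.   9.  92.]
 [ 30.  -2.  88.]
 [ 35. -16.  95.]
 [ 35.  18.  98.]
 [ 38.  -8.  92.]
 [ 38.  -8.  95.]
 [ 39. -11.  91.]
 [ 40.  12.  92.]]
```

Force has risen to 6.7 N, so the bar is riding the nose. I'll continue until it snaps.

```bash
python3 -m inch '[{"xyz":[0,0,1],"turn":0,"hand":207},{"xyz":[0,0,1.5],"turn":0,"hand":207},{"xyz":[0,0,1.5],"turn":0,"hand":207}]' | grep -E "pos|^force"; python3 -m inch '[{"xyz":[0,0,1],"turn":0,"hand":207},{"xyz":[0,0,1.5],"turn":0,"hand":207},{"xyz":[0,0,1.5],"turn":0,"hand":207}]' | grep -E "pos|^force"; python3 -m inch '[{"xyz":[0,0,1],"turn":0,"hand":207},{"xyz":[0,0,1.5],"turn":0,"hand":207},{"xyz":[0,0,1.5],"turn":0,"hand":207}]' | grep -E "pos|^force"
```

```text
position: [0.6355, -0.0669, 0.0852]
force: [-0.5, 0.4, 8.0]
position: [0.6359, -0.067, 0.0838]
force: [1.9, -0.3, 5.2]
position: [0.6361, -0.067, 0.0821]
force: [3.7, -0.4, 3.9]
```

```bash
python3 -m inch '[{"xyz":[0,0,1],"turn":0,"hand":207},{"xyz":[0,0,1.5],"turn":0,"hand":207},{"xyz":[0,0,1.5],"turn":0,"hand":207}]' | grep -E "pos|^force"; python3 -m inch '[{"xyz":[0,0,1],"turn":0,"hand":207},{"xyz":[0,0,1.5],"turn":0,"hand":207},{"xyz":[0,0,1.5],"turn":0,"hand":207}]' | grep -E "pos|^force"; python3 -m inch '[{"xyz":[0,0,1],"turn":0,"hand":207},{"xyz":[0,0,1.5],"turn":0,"hand":207},{"xyz":[0,0,1.5],"turn":0,"hand":207}]' | grep -E "pos|^force"
python3 - <<'E'
from h import *
yaw=-.135;u=np.array([np.cos(yaw),np.sin(yaw),0]);v=np.array([-u[1],u[0],0]);post=np.array([.607,-.063,0])
plan(*post,np.pi+yaw)
d=shot('scene','s12');p=cloud(d);L=np.stack([(p-post)@u,(p-post)@v,p[...,2]],-1)*1000
m=(L[...,0]>-45)&(L[...,0]<45)&(abs(L[...,1])<28)&(L[...,2]>60)&(L[...,2]<98)&((abs(L[...,1])>17)|(L[...,0]>14))
a=L[m];print(len(a));print(a[np.argsort(a[:,0])][::max(1,len(a)//24)].round(0))
E
```

```text
position: [0.6344, -0.0667, 0.0795]
force: [1.4, 0.1, 0.9]
position: [0.6328, -0.0666, 0.077]
force: [0.7, 0.6, -0.6]
position: [0.6336, -0.0667, 0.076]
force: [0.2, 0.4, 0.1]
t 17.87 pos [ 0.6336 -0.0667  0.076 ] xyz [26.7  0.1 76. ] turn 0.001 F [0.2 0.4 0.1] w 0.0158 g 0.12881116752396338 tilt [-0.001  0.    -1.   ]
265
[[-44.  21.  82.]
 [-10. -24.  80.]
 [ -2. -24.  77.]
 [  6. -22.  79.]
 [ 15.   1.  86.]
 [ 19.   1.  87.]
 [ 21. -20.  77.]
 [ 22.  -4.  86.]
 [ 23. -21.  96.]
 [ 25.   1.  81.]
 [ 26.   6.  76.]
 [ 27.   1.  88.]
 [ 29. -21.  89.]
 [ 30.   9.  82.]
 [ 33.  21.  93.]
 [ 33.  19.  89.]
 [ 34. -15.  85.]
 [ 34.  20.  96.]
 [ 36.  13.  97.]
 [ 37. -12.  84.]
 [ 37. -10.  85.]
 [ 38.  11.  88.]
 [ 38. -14.  91.]
 [ 39.  -9.  90.]
 [ 41. -11.  83.]]
```

The force fell to zero and the arms now slope below the axis, so it has snapped. One more gentle press to the stop, then withdraw and check.

```bash
python3 -m inch '[{"xyz":[0,0,1],"turn":0,"hand":207},{"xyz":[0,0,2],"turn":0,"hand":207},{"xyz":[0,0,3],"turn":0,"hand":207},{"xyz":[0,0,3],"turn":0,"hand":207}]' | grep -E "pos|^force"; python3 -m inch '[{"xyz":[0,0,-8],"turn":0,"hand":207},{"xyz":[0,0,-30],"turn":0,"hand":207},{"xyz":[0,0,-70],"turn":0,"hand":207},{"xyz":[0,0,-105],"turn":0,"hand":207},{"xyz":[30,0,-125],"turn":0,"hand":207},{"xyz":[65,0,-125],"turn":0,"hand":207},{"xyz":[100,0,-125],"turn":0,"hand":207},{"xyz":[100,0,-125],"turn":0,"hand":207}]' | grep -E "pos|^force"
python3 - <<'E'
from h import *
yaw=-.135;u=np.array([np.cos(yaw),np.sin(yaw),0]);v=np.array([-u[1],u[0],0]);post=np.array([.607,-.063,0])
plan(*post,np.pi+yaw)
d=shot('scene','s13');p=cloud(d);L=np.stack([(p-post)@u,(p-post)@v,p[...,2]],-1)*1000
cv2.imwrite('pics/c13.png',cv2.resize(d['im'][170:245,180:280],(800,600),interpolation=2))
m=(L[...,0]>-60)&(L[...,0]<45)&(abs(L[...,1])>17)&(abs(L[...,1])<27)&(L[...,2]>60)&(L[...,2]<105)
a=L[m];print("arm",len(a),np.polyfit(a[:,0],a[:,2],1))
m=(L[...,0]>12)&(L[...,0]<45)&(abs(L[...,1])<15)&(L[...,2]>60);a=L[m];print(a[np.argsort(a[:,0])][::max(1,len(a)//14)].round(1))
m=(abs(L[...,1])<7)&(L[...,0]<-9)&(L[...,0]>-60)&(L[...,2]>96)&(L[...,2]<115);a=L[m];print("head",len(a),a[:,0].min(),a[:,0].max(),np.polyfit(a[:,0],a[:,2],1))
E
```

```text
position: [0.6342, -0.0668, 0.0738]
force: [-2.5, 0.2, 5.8]
position: [0.5277, -0.0532, 0.1977]
force: [-0.7, 0.8, -0.5]
t 18.92 pos [ 0.5277 -0.0532  0.1977] xyz [-81.2   0.8 197.2] turn 0.001 F [-0.7  0.8 -0.5] w 0.0158 g 0.0 tilt [-0.006  0.001 -1.   ]
arm 153 [4.73497310e-03 7.93267912e+01]
[[ 13.7  -0.   87.7]
 [ 16.   -0.5  87.5]
 [ 19.5   2.3  89.8]
 [ 21.   -5.1  88. ]
 [ 21.8   3.5  84.6]
 [ 23.6   1.4  86.6]
 [ 25.2  -0.7  86.1]
 [ 25.6  -6.3  78.4]
 [ 26.1  -8.2  79.2]
 [ 27.1   7.6  81.3]
 [ 27.4   4.   80.1]
 [ 27.7  -8.6  76.1]
 [ 28.3   0.2  79.3]
 [ 29.   12.5  77.3]
 [ 29.4   5.3  79.2]
 [ 30.7 -10.8  81.5]]
head 114 -50.73750045424171 -9.063847402425171 [3.45084944e-02 1.02300233e+02]
```

View pics/c13.png

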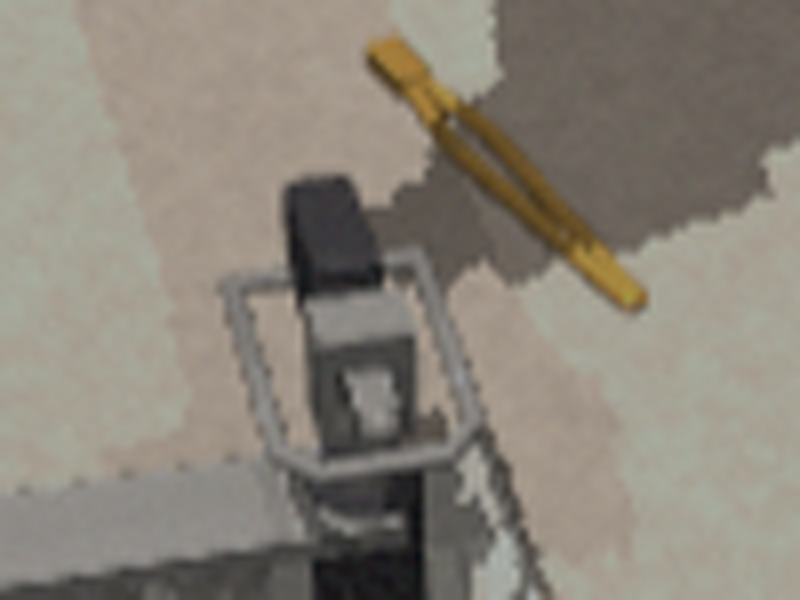

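The picture shows the ring around the post with its bar at (390,460), below the nose at (375,400). The arms slope back about -0.1 rad relative to the pin, and the head at (330,240) sits against the eye. The tweezers are still in place and the arm is clear, so I'm handing in.

```bash
python3 -c "
from bench import manip
print(manip.job_done())"
```

```text
the job is handed in; nothing more can be done
None
```

The linchpin is through the eye with its head home and its ring snapped in below the nose; I handed the job in with the arm clear, but the hand-in call returned no verdict.

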